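Seat the square bottle in its holder and open its push-and-turn safety cap

TASK

Pick up the square white bottle with the ribbed safety cap, keeping it upright, and seat it fully down in the square well of the grey holder, so that it cannot turn, with its cap still locked on. Then press the cap down, keep it pressed while you turn it anticlockwise until it is free, and lift it straight up off the bottle, which stays seated. Finish while still holding the cap in the gripper, still, about 6 cm above the mouth of the bottle; leave the jars, dish and other bottles where they stand.

Things in the scene. Friction and masses are not known exactly. Their poses are not given: they have to be found in the camera images.
- bottle: Plain white bottle, the only square one: 50 x 50 mm, body 80 mm high (lowest 6 mm: 46 x 46), then a round shoulder to 89 mm and a neck; about 250 g. Origin: centre of its underside; z up, x and y square to its flat sides, so it fits the well in four ways, a quarter turn apart. Starts upright on the bench, left of the holder, cap locked on, 126 mm high in all.
- cap: White push-and-turn cap, ribbed, 40 mm across (41 over the ribs), 31 mm tall, 20 g, locked on the bottle at the start. Origin: centre of its lower rim, 95 mm above the bottle's underside while locked; z up its axis; its x (low ridge on top) then parallel to the bottle's x. A spring holds it up: 6.5 N to start pressing, 10 N at 5 mm (turns from here), 11.5 N at the hard stop at 7.5 mm.
- cap_grip (a point): Point on the cap's axis 20 mm above its rim, 11 mm below its top: a good height to grip. The locked cap also carries the bottle (1 mm, 6 degrees of play). To free it: press 6 to 7 mm and, held down, turn anticlockwise from above 60 to 125 degrees relative to the bottle (aim at 75; the bottle turns up to 6 degrees in the well), then lift; no more resistance.
- bottle_mouth (a point): Centre of the bottle's mouth (top of the neck), 115 mm above its underside; hidden in the cap while the cap is on.
- holder: Grey bottle holder, fixed to the bench: block 86 x 86 mm on a 100 x 100 mm steel foot plate, top 44 mm above the bench. In its middle a square well, 55 x 55 mm (2.5 mm to spare on each side of the bottle), mouth chamfered 4 mm, floor 10 mm above the bench. Origin: centre of its underside; z up, x and y square to the well's sides.
- well_floor (a point): Centre of the well's floor, 10 mm above the bench; the middle of the bottle's underside comes here when it is seated.
- well_mouth (a point): Centre of the well's mouth, level with the holder's top, 44 mm above the bench.
- bottle_white_2: Bystander: round white bottle, 60 mm wide, 140 mm tall, at the left. Origin: centre of its underside.
- amber_1: Bystander: small dark bottle, 42 mm wide, 85 mm tall, at the front left edge. Origin: centre of its underside.
- amber_3: Bystander: small dark bottle, 42 mm wide, 85 mm tall, at the front left edge. Origin: centre of its underside.
- dish: Bystander: low round dish, 71 mm wide, 18 mm tall, at the front edge. Origin: centre of its underside.
- jar_05: Bystander: lidded jar, 70 mm wide, 76 mm tall, behind the bottle. Origin: centre of its underside.
- jar_02: Bystander: lidded jar, 70 mm wide, 76 mm tall, behind the balance. Origin: centre of its underside.
- jar_01: Bystander: lidded jar, 67 mm wide, 66 mm tall, at the front edge to the right. Origin: centre of its underside.
Mind the look-alikes: they are no part of the job. What is shaped like the cap but pink or yellow is not meant.

How it is judged:
On the way, in this order (a step that is already met when the one before it is completed fails the run):
1. the bottle is seated on the floor of the well, upright, with its cap still locked on (horizontal distance between bottle and well_floor below 0.006 m and z of bottle in the frame of holder below 0.013 m and angle between bottle's own z axis and vertical below 0.1 rad and z of cap in the frame of bottle below 0.098 m and angle between the x axis of cap and the x axis of bottle, either way round below 0.3 rad), for 0.2 s.
2. the cap is held pressed down while it is turned (z of cap in the frame of bottle below 0.092 m and z of bottle in the frame of holder below 0.013 m and angle between the x axis of cap and the x axis of bottle, either way round above 0.35 rad), for 0.05 s.
At the end, for the whole second after the job is handed in: The bottle stands on the well floor (within 3 mm in height, 6 mm of centre, 0.1 rad of upright), untouched; the fingers hold the cap still, upright within 0.5 rad, clear of the bottle, its rim 25 to 120 mm above the mouth and within 40 mm of its axis (horizontal distance between bottle and well_floor below 0.006 m and z of bottle in the frame of holder below 0.013 m and angle between bottle's own z axis and vertical below 0.1 rad and z of cap in the frame of bottle_mouth between 0.025 and 0.12 m and horizontal distance between cap and bottle_mouth below 0.04 m and angle between cap's own z axis and vertical below 0.5 rad and linear speed of cap below 0.03 m/s and contact force between the fingers and cap above 1 N and contact force between each of cap, the arm and bottle below 0.1 N); the arm keeps its last pose, push and grip.
It fails at once if the bottle is tipped by more than 0.5 rad (angle between bottle's own z axis and vertical above 0.5 rad).
It fails at once if a jar, the dish or another bottle is shoved more than 30 mm (distance of any of bottle_white_2, amber_1, amber_3, dish, jar_05, jar_02, jar_01 from where it was at the start of the episode above 0.03 m).
It also fails if it takes over 48 s, if anything falls off the work surface, if the arm or the gripper's body presses on something with over 40 N, if the wrist force passes 120 N, or if a joint passes its speed limit or range.

ROBOT

A 7-joint arm with a two-finger parallel gripper is mounted at the origin on a cart in front of the work surface, level with it; the furniture and walls round the work are solid. World frame = base frame: x ahead of the robot, y to its left, z up, the work surface at z = 0. Lengths are in m, angles in rad, forces in N, time in s.
With the tool pointing down it reaches from about 0.4 to 0.85 m from the base axis. Payload 10.4 kg.
Tool frame: the origin (TCP) lies at the very end of the fingers, on their centre line; the grasp point (between the pads) lies manip.hold_point_z behind it (manip.hold_point_z is the distance from the TCP to the grasp point, in m); z points along the fingers, y is the direction in which the jaws open and shut (so a half turn about z gives the same grasp; the last joint's range is limited). The gripper opens to 85 mm and grips with 20 to 120 N. Pads are 22 mm wide; open, the fingers measure 114 mm over their backs; the gripper's body (76 mm by 85 mm) begins 54 mm behind the grasp point. The pads swing forward as they close: fully open they stand 13 mm farther back than shut.
Start: joints at [-1.198, 0.332, -0.065, 1.46, 0.022, 1.35, -0.088], TCP at [0.241, 0.577, 0.231] pointing down, gripper open.
Joint ranges: [-2.6, 2.6], [-0.5, 2.12], [-1.47, 1.34], [0.16, 2.42], [-1.27, 4.41], [0.06, 2.06], [-2.6, 2.6]. Speed limits (rad/s): [2.22, 2.22, 2.79, 2.79, 3.14, 3.14, 3.14].

INTERFACE

Orientations are given as a unit quaternion [x, y, z, w].
In Python, from workcell import manip gives the robot as it stands.
- The arm moves only by the tool jog_arm, never from a script. Its arguments are lists of equal length, an entry for each row: "translation": the shift along the world's x, y, z in mm, a list of three; "turn": the turn about the world's z in degrees. In form: {"translation": [[x, y, z], ...], "turn": [turn, ...]}. A call has 1 to 12 rows; each row is the pose to reach, as a shift and turn from the pose measured when the call began; what a row does not reach only later rows make up. A row lasts 1/12 s, in which the tool goes at most 41.7 mm and 7.16 degrees, less where a joint would pass 70% of its speed; a pose out of reach is approached as far as the arm can. A call with a gripper value outside its range is refused whole. "grip" is the finger opening in mm, from 0 to 85.4, set as the call begins (left out, the last holds). The fingers move at their own pace and stop on an object; "grip_force" is the grip in N (left out, the last holds). Time passes only in rows, so rows that repeat a pose let the fingers close. It gives the time, the measured TCP pose, the force and the opening at its end, in the units of the state.
- manip.get_obs(): the state, without advancing time (a new reading comes with each control period).
- manip.camera(name): name is "scene" or "top" or "wrist"; returns a dict with "frame" (400x640x3 uint8, red, green, blue), "mtx" (3x3 intrinsics, pixels), "pose" (4x4, takes a point from camera to world coordinates). Camera axes: x right, y down, z forward; pixel columns grow to the right and rows downward; lengths in m; the calibration is good to about 2 mm. A picture is of the moment at which its call begins. There is no depth.
- manip.hand_in(): hands the job in, once; it reports no verdict.
Trained networks look in a picture, given as the dict that the camera call returned (one of the last four; its "shot" number tells which), for a name from the list of things; names that differ only in an ending like _2 or _b are one class to them, and where a whole thing is asked for, a point or a joint stands for the part that bears it (a point fixed in the world has none). Each returns a list of dicts, best first, with "confidence" (0 to 1); they miss things now and then, are a little off and sometimes report something else, mostly with a low value. They report only what shows in the picture. A call takes as long as a camera call. They do not tell look-alikes from the thing itself.
- manip.outline_of(picture, label): "mask" (400x640 bool, what is visible of it) and "extent" ([left, top, right, bottom] in pixels, round what is visible of it).
- manip.pinpoint(picture, label): "at" ([column, row] in pixels: a listed point, or the origin of a listed thing).
The state is a dict: "clock": time; "joint_pos": joint angles; "joint_velocities": joint speeds; "tau": joint torques, N m; "position": TCP position; "ee_rot": TCP orientation; "ft_force": force on the tool from outside, world axes, zero at the start; "torque": the same for the moment, N m; "grip_width": opening from 0.0 (shut) to 1.0 (fully open).
Only numpy, scipy, OpenCV 4.12 (cv2) and the standard library are available. Lean on these libraries where they do the work, as an engineer would, in place of code of your own. Each camera call takes 0.05 s, during which the arm holds its last target. There are 200 camera calls.

## Working session

There is one attempt and no reset: what is moved stays moved. The work goes in short steps, Python scripts to look and compute and a tool call to move; the robot and the scene stay as the last step left them, time stands still between calls to the robot, and variables do not carry over. Pictures are saved under pics/ and viewed, about 8 in all and at most 12, crops included, and the job is handed in when it is done.

Besides the shell and the picture viewer there is one more tool, called after "Request:" by a JSON object that holds its "name" and its "arguments". jog_arm: Moves the arm, as the interface text tells. Its arguments: {"type":"object","properties":{"translation":{"type":"array"},"turn":{"type":"array"},"grip":{"type":"number"},"grip_force":{"type":"number"}},"required":["translation","turn"]}

```bash
mkdir -p pics; cat > h.py <<'E'
import numpy as np, cv2
from workcell import manip
def ray(p,uv):
    d=p["pose"][:3,:3]@np.linalg.solve(p["mtx"],[uv[0],uv[1],1.]); return p["pose"][:3,3],d
def onz(p,uv,z):
    o,d=ray(p,uv); return o+d*(z-o[2])/d[2]
def proj(p,X):
    T=np.linalg.inv(p["pose"]); c=T[:3,:3]@np.array(X)+T[:3,3]; u=p["mtx"]@c; return u[:2]/u[2]
def save(p,n,crop=None,s=1):
    f=p["frame"][:,:,::-1]
    if crop: f=f[crop[1]:crop[3],crop[0]:crop[2]]
    cv2.imwrite("pics/"+n,cv2.resize(f,None,fx=s,fy=s,interpolation=cv2.INTER_CUBIC))
def tri(L):
    A=0;b=0
    for o,d in L:
        d=d/np.linalg.norm(d);P=np.eye(3)-np.outer(d,d);A=A+P;b=b+P@o
    return np.linalg.solve(A,b)
E
python3 - <<'E'
from h import *
o=manip.get_obs();print({k:np.round(v,3) for k,v in o.items()},manip.hold_point_z)
P={n:manip.camera(n) for n in("scene","top")}
for n,p in P.items():
    save(p,n+"0.png"); print(n,np.round(p["pose"],3).tolist())
    for l in("bottle","cap","cap_grip","holder","well_mouth"):
        for r in manip.pinpoint(p,l)[:2]:
            z={"cap":.095,"cap_grip":.115,"well_mouth":.044}.get(l,0)
            print(n,l,np.round(r["at"],1),round(r["confidence"],2),np.round(onz(p,r["at"],z),3))
    for l in("bottle_white_2","jar_05","jar_02","amber_1","dish","jar_01"):
        for r in manip.pinpoint(p,l)[:3]: print(n,l,round(r["confidence"],2),np.round(onz(p,r["at"],0),3))
E
```

```text
{'clock': np.float64(0.0), 'joint_pos': array([-1.198,  0.333, -0.065,  1.461,  0.022,  1.35 , -0.088]), 'joint_velocities': array([ 0.   ,  0.   ,  0.001,  0.001,  0.001, -0.   ,  0.001]), 'tau': array([-0.0000e+00, -6.2544e+01,  5.0000e-02, -3.9162e+01,  1.6000e-02,
        1.0000e-02,  0.0000e+00]), 'position': array([0.241, 0.576, 0.231]), 'ee_rot': array([ 0.197,  0.98 , -0.001, -0.   ]), 'ft_force': array([ 0.404, -0.057, -0.592]), 'torque': array([ 0.016,  0.006, -0.011]), 'grip_width': np.float64(0.999)} 0.0187
scene [[0.836, -0.317, 0.449, -0.005], [-0.549, -0.484, 0.681, -0.653], [0.001, -0.816, -0.578, 0.764], [0.0, 0.0, 0.0, 1.0]]
scene bottle [327.4 227.6] 0.97 [0.517 0.11  0.   ]
scene bottle [358.5 333.6] 0.65 [ 0.38  -0.208  0.   ]
scene cap [325.7 197.2] 0.7 [0.516 0.119 0.095]
scene cap [286.6 164.6] 0.6 [0.512 0.313 0.095]
scene cap_grip [324.8 192.2] 0.7 [0.511 0.115 0.115]
scene cap_grip [287.3 228. ] 0.63 [0.361 0.044 0.115]
scene holder [366.5 249.2] 0.71 [ 0.552 -0.015  0.   ]
scene well_mouth [366.8 240.2] 0.95 [ 0.54  -0.026  0.044]
scene bottle_white_2 0.64
[... 851 characters left out ...]
grip [231.  177.1] 0.63 [0.574 0.414 0.115]
top cap_grip [323.3 196.1] 0.6 [0.516 0.113 0.115]
top holder [362.9 192.5] 0.9 [ 0.543 -0.024  0.   ]
top well_mouth [364.7 191. ] 0.62 [ 0.543 -0.027  0.044]
top bottle_white_2 0.83 [0.462 0.355 0.   ]
top jar_05 0.95 [ 0.386 -0.211  0.   ]
top jar_05 0.79 [0.621 0.152 0.   ]
top jar_05 0.59 [ 0.623 -0.2    0.   ]
top jar_02 0.95 [ 0.386 -0.211  0.   ]
top jar_02 0.79 [0.621 0.152 0.   ]
top jar_02 0.59 [ 0.623 -0.2    0.   ]
top amber_1 0.66 [0.388 0.214 0.   ]
top amber_1 0.66 [0.391 0.317 0.   ]
top dish 0.55 [ 0.373 -0.     0.   ]
top jar_01 0.95 [ 0.386 -0.211  0.   ]
top jar_01 0.79 [0.621 0.152 0.   ]
top jar_01 0.59 [ 0.623 -0.2    0.   ]
```

View pics/scene0.png

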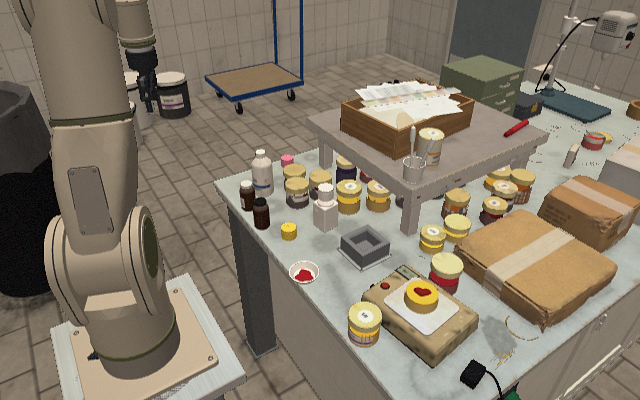

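View pics/top0.png

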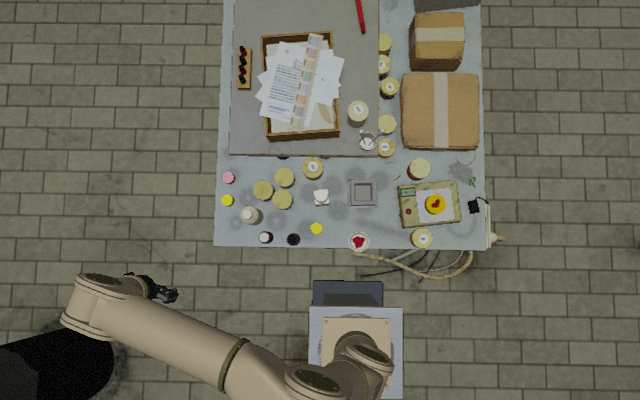

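The target bottle is at about (322, 196) in the top picture and (326, 210) in the scene picture. The holder is at (363, 193) and (366, 245). The networks agree on bottle ≈ (0.515, 0.116) and holder ≈ (0.543, -0.025). The low-confidence alternatives are the yellow and pink look-alikes. I'll move above the bottle for a close look.

Request:
{"name": "jog_arm", "arguments": {"translation": [[250,-430,60],[250,-430,60],[250,-430,60],[250,-430,60],[250,-430,60],[250,-430,60],[250,-430,60],[250,-430,60],[250,-430,60],[250,-430,60],[250,-430,60],[250,-430,60]], "turn": [0,0,0,0,0,0,0,0,0,0,0,0]}}

```text
clock: 2.2
position: [0.4911, 0.1456, 0.2919]
ee_rot: [0.197, 0.98, 0.0, 0.0]
ft_force: [1.7, 0.9, -0.3]
grip_width: 1.003
```

```bash
python3 - <<'E'
from h import *
o=manip.get_obs();print({k:np.round(o[k],3) for k in("clock","joint_pos","position","ee_rot","ft_force")})
p=manip.camera("wrist");save(p,"w1.png");print(np.round(p["pose"],3).tolist(),p["mtx"].tolist())
for l in("bottle","cap","cap_grip","holder","well_mouth"):
    for r in manip.pinpoint(p,l)[:2]:
        z={"cap":.095,"cap_grip":.115,"well_mouth":.044}.get(l,0)
        print(l,np.round(r["at"],1),round(r["confidence"],2),np.round(onz(p,r["at"],z),3))
E
```

```text
{'clock': np.float64(2.2), 'joint_pos': array([-0.673,  0.045,  0.308,  1.675, -0.014,  1.423,  0.812]), 'position': array([0.491, 0.146, 0.292]), 'ee_rot': array([0.197, 0.98 , 0.   , 0.   ]), 'ft_force': array([ 1.713,  0.893, -0.342])}
[[0.386, 0.875, 0.291, 0.416], [0.922, -0.367, -0.121, 0.175], [0.001, 0.315, -0.949, 0.435], [0.0, 0.0, 0.0, 1.0]] [[305.5360106285839, 0.0, 319.342520269928], [0.0, 305.5360106285839, 198.2622744955508], [0.0, 0.0, 1.0]]
cap [545.  136.2] 0.94 [0.55  0.389 0.095]
cap [535.5  80.3] 0.89 [0.488 0.389 0.095]
cap_grip [291.5 112.5] 0.98 [0.419 0.144 0.115]
cap_grip [555.  138.5] 0.95 [0.549 0.385 0.115]
holder [155.1 307.1] 0.72 [ 0.622 -0.213  0.   ]
holder [230.9 225.9] 0.68 [ 0.538 -0.023  0.   ]
well_mouth [226.1 237.8] 0.85 [ 0.54  -0.018  0.044]
```

View pics/w1.png

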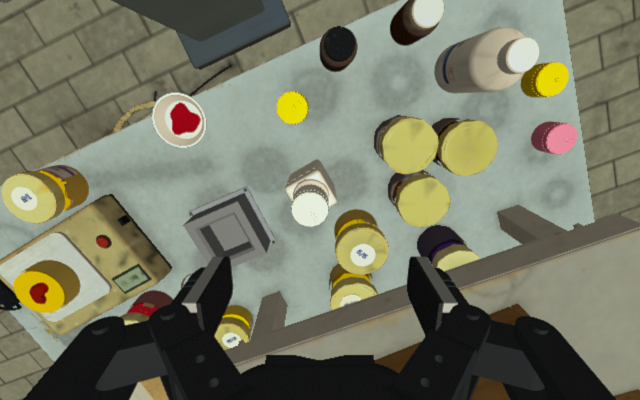

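The cap top shows at (310, 208), the bottle's shoulder corners around (312, 180) and the holder at (230, 228). The raised shelf lies beyond them. Next I rectify to get the yaws, and check the shelf's height.

```bash
cat >> h.py <<'E'
def rect(p,c,z,half=.06,n=300):
    w=np.array([[c[0]+half,c[1]+half],[c[0]+half,c[1]-half],[c[0]-half,c[1]-half],[c[0]-half,c[1]+half]])
    s=np.float32([proj(p,[*a,z]) for a in w]); d=np.float32([[0,0],[n,0],[n,n],[0,n]])  # up=+x, left=+y
    return cv2.warpPerspective(p["frame"][:,:,::-1],cv2.getPerspectiveTransform(s,d),(n,n),flags=cv2.INTER_CUBIC)
E
python3 - <<'E'
from h import *
p=manip.camera("wrist");s=manip.camera("scene");t=manip.camera("top")
print("cap top from wrist",onz(p,(310,208),.126))
L=[]
for n,q in(("w",p),("s",s),("t",t)):
    for l in("bottle","cap","holder"):
        for r in manip.outline_of(q,l)[:3]:
            m=r["mask"];v,u=np.nonzero(m);print(n,l,round(r["confidence"],2),r["extent"],m.sum(),u.mean(),v.mean())
a=rect(p,(.515,.116),.08);b=rect(p,(.542,-.024),.044);c=rect(t,(.542,-.024),.044)
cv2.imwrite("pics/r1.png",np.hstack([a,b]))
# shelf: leg foot in scene, corner
f=onz(s,(410,236),0);print("leg foot",f)
print("shelf corner top px->z", [ (z,np.round(onz(t,(378,157),z),3),np.round(onz(s,(404,184),z),3)) for z in(.1,.15,.2,.25,.3)])
E
```

```text
cap top from wrist [0.51587085 0.12574702 0.126     ]
w bottle 0.68 [283.2, 163.1, 335.6, 206.0] 1087 310.03679852805885 182.44434222631094
w cap 0.94 [288.0, 187.6, 326.4, 227.8] 1274 307.7040816326531 207.53610675039246
w cap 0.91 [277.2, 95.8, 307.4, 122.9] 777 290.91634491634494 109.27413127413128
w cap 0.84 [529.1, 122.4, 575.3, 157.9] 1220 552.3860655737705 139.6549180327869
w holder 0.86 [182.4, 187.1, 275.3, 266.7] 4529 228.7586663722676 229.79377345992492
s bottle 0.65 [241.8, 178.6, 250.9, 212.1] 387 246.81653746770027 195.40568475452196
s bottle 0.62 [314.4, 198.1, 336.2, 234.0] 698 325.0 214.94985673352434
s cap 0.68 [248.6, 150.4, 272.2, 199.8] 877 261.8164196123147 174.4150513112885
s cap 0.65 [316.1, 183.2, 333.9, 200.9] 265 325.31320754716984 192.5245283018868
s cap 0.61 [288.5, 260.2, 319.3, 288.9] 569 303.7750439367311 272.3145869947276
s holder 0.62 [337.7, 221.8, 389.8, 274.0] 1584 364.199494949495 247.63699494949495
t cap 0.48 [222.5, 198.0, 233.3, 205.1] 112 226.41071428571428 200.42857142857142
t holder 0.74 [347.3, 179.9, 379.2, 208.0] 814 361.6449631449631 193.1007371007371
leg foot [ 0.67827205 -0.03667794  0.        ]
shelf corner top px->z [(0.1, array([ 0.649, -0.065,  0.1  ]), array([0.72 , 0.049, 0.1  ])), (0.15, array([ 0.639, -0.059,  0.15 ]), array([ 0.666, -0.004,  0.15 ])), (0.2, array([ 0.629, -0.053,  0.2  ]), array([ 0.611, -0.056,  0.2  ])), (0.25, array([ 0.619, -0.048,  0.25 ]), array([ 0.556, -0.109,  0.25 ])), (0.3, array([ 0.609, -0.042,  0.3  ]), array([ 0.502, -0.162,  0.3  ]))]
```

View pics/r1.png

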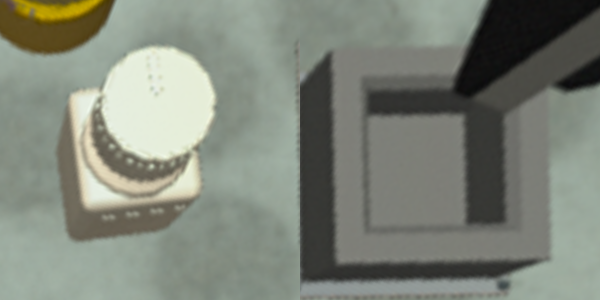

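Rectified at 0.4 mm per pixel, the bottle and the cap ridge are yawed about +8° and the holder about +1°, so the turn needed is about -7°. The shelf edge is at x≈0.63 and z≈0.19, which is clear. I'll go lower over the cap and look again.

Request:
{"name": "jog_arm", "arguments": {"translation": [[27,-26,-30],[27,-26,-70],[27,-26,-107],[27,-26,-107],[27,-26,-107]], "turn": [0,0,0,0,0]}}

```text
clock: 3.52
position: [0.5164, 0.1214, 0.1836]
ee_rot: [0.197, 0.98, -0.001, -0.002]
ft_force: [0.3, -0.6, 1.4]
grip_width: 1.004
```

```bash
python3 - <<'E'
from h import *
o=manip.get_obs();print({k:np.round(o[k],4) for k in("clock","joint_pos","position","ee_rot","ft_force")})
p=manip.camera("wrist");save(p,"w2.png")
print(proj(p,o["position"]+[0,0,-.059]),"<- tcp axis at cap top z=.126")
for r in manip.outline_of(p,"cap")[:3]:
    c=max(cv2.findContours(r["mask"].astype(np.uint8),0,2)[0],key=cv2.contourArea);print("cap",r["confidence"],r["extent"],cv2.fitEllipse(c))
for l in("cap_grip","bottle","cap","well_mouth"):
    for r in manip.pinpoint(p,l)[:2]:
        z={"cap":.095,"cap_grip":.115,"well_mouth":.044}.get(l,0)
        print(l,np.round(r["at"],1),round(r["confidence"],2),np.round(onz(p,r["at"],z),4))
E
```

```text
{'clock': np.float64(3.5167), 'joint_pos': array([-0.6243,  0.1574,  0.3396,  1.7897, -0.0555,  1.2075,  0.9064]), 'position': array([0.5164, 0.1214, 0.1836]), 'ee_rot': array([ 0.1966,  0.9805, -0.001 , -0.0015]), 'ft_force': array([ 0.2522, -0.6204,  1.3708])}
[321.12231342 216.31701442] <- tcp axis at cap top z=.126
cap 0.92 [617.4, 99.1, 640.0, 135.7] ((645.4313354492188, 117.3309555053711), (37.83943557739258, 53.578216552734375), 66.35799407958984)
cap 0.91 [274.9, 53.3, 317.3, 99.3] ((295.1844787597656, 74.48717498779297), (43.47266387939453, 46.802146911621094), 158.97499084472656)
cap 0.72 [295.0, 182.5, 351.9, 246.4] ((322.0456237792969, 213.85781860351562), (55.75930404663086, 62.68909454345703), 175.30380249023438)
cap_grip [296.4  78.3] 0.61 [0.4253 0.1421 0.115 ]
cap_grip [321.5 212.8] 0.6 [0.5174 0.1213 0.115 ]
bottle [321.6 174.1] 0.6 [0.5163 0.1224 0.    ]
cap [632.8  41.3] 0.96 [0.4909 0.3624 0.095 ]
cap [295.5  79.7] 0.83 [0.4243 0.1402 0.095 ]
well_mouth [206.5 253.8] 0.76 [ 0.5386 -0.0164  0.044 ]
```

View pics/w2.png

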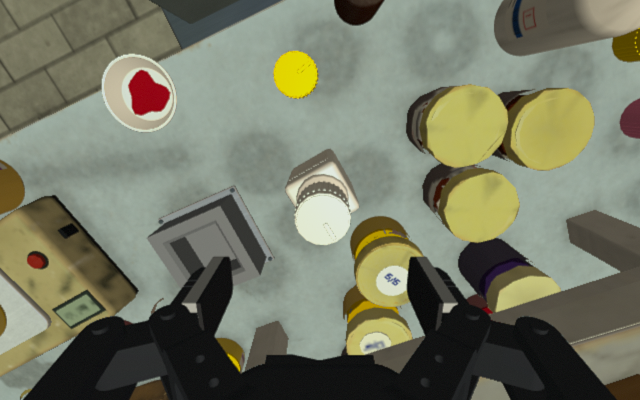

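The cap disc centre at about (323, 218) lies on the projected tool axis at (321, 216), with the fingertips symmetric about column 320. I'll descend and grip.

Request:
{"name": "jog_arm", "arguments": {"translation": [[2,-1,-30],[2,-1,-60],[2,-1,-80],[2,-1,-88],[2,-1,-88],[2,-1,-88]], "turn": [0,0,0,0,0,0]}}

```text
clock: 4.32
position: [0.521, 0.1214, 0.0994]
ee_rot: [0.196, 0.981, 0.001, 0.002]
ft_force: [-0.1, 0.1, 0.3]
grip_width: 0.998
```

Request:
{"name": "jog_arm", "arguments": {"translation": [[0,0,0],[0,0,0],[0,0,0],[0,0,0],[0,0,0],[0,0,0],[0,0,0],[0,0,0]], "turn": [0,0,0,0,0,0,0,0], "grip": 30, "grip_force": 60}}

```text
clock: 4.98
position: [0.5215, 0.1215, 0.1003]
ee_rot: [0.196, 0.981, 0.002, 0.002]
ft_force: [-1.0, -0.0, 6.4]
grip_width: 0.452
```

Request:
{"name": "jog_arm", "arguments": {"translation": [[0,0,5],[0,0,15],[0,0,30],[0,0,45],[0,0,60],[0,0,60],[0,0,60]], "turn": [0,0,0,0,0,0,0]}}

```text
clock: 5.57
position: [0.5218, 0.1216, 0.161]
ee_rot: [0.196, 0.981, 0.002, 0.003]
ft_force: [-0.4, 0.8, -3.9]
grip_width: 0.451
```

```bash
python3 - <<'E'
from h import *
o=manip.get_obs();print({k:np.round(o[k],4) for k in("clock","joint_pos","position","ee_rot","ft_force","grip_width")})
p=manip.camera("wrist");s=manip.camera("scene")
a=cv2.resize(p["frame"][100:400,120:520,::-1],(600,450));b=cv2.resize(s["frame"][150:300,260:410,::-1],(450,450))
cv2.imwrite("pics/w3.png",cv2.resize(np.hstack([a,b]),(800,343)))
E
```

```text
{'clock': np.float64(5.5667), 'joint_pos': array([-0.6191,  0.1823,  0.3409,  1.8127, -0.0677,  1.1506,  0.9193]), 'position': array([0.5218, 0.1216, 0.161 ]), 'ee_rot': array([0.1964, 0.9805, 0.0022, 0.0029]), 'ft_force': array([-0.402 ,  0.7965, -3.9116]), 'grip_width': np.float64(0.4513)}
```

View pics/w3.png

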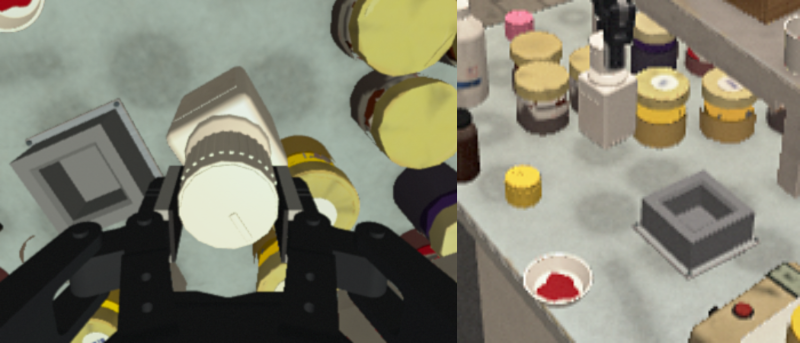

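The bottle hangs upright in the grip (left half, cap disc about (228, 206); right half about (608, 100)). Next I move over the holder and measure there.

Request:
{"name": "jog_arm", "arguments": {"translation": [[5,-36,8],[10,-72,8],[15,-110,8],[18,-142,8],[18,-142,8],[18,-142,8],[18,-142,8]], "turn": [-2,-4,-6,-7,-7,-7,-7]}}

```text
clock: 6.25
position: [0.5384, -0.0202, 0.1665]
ee_rot: [0.256, 0.967, 0.001, 0.001]
ft_force: [0.5, 0.2, -3.3]
grip_width: 0.449
```

```bash
python3 - <<'E'
from h import *
from scipy.spatial.transform import Rotation as R
o=manip.get_obs();print({k:np.round(o[k],4) for k in("clock","joint_pos","position","ee_rot","ft_force","grip_width")})
Rm=R.from_quat(o["ee_rot"]).as_matrix();print("jaw dir",np.degrees(np.arctan2(Rm[1,1],Rm[0,1])), "tool z",Rm[:,2])
p=manip.camera("wrist");t=manip.camera("top");s=manip.camera("scene")
zt=o["position"][2]+.0255
print("tcp axis at cap top",proj(p,o["position"]-Rm[:,2]*.0255))
for l in("well_mouth","holder","cap_grip"):
  for n,q in(("w",p),("t",t),("s",s)):
    for r in manip.pinpoint(q,l)[:2]: print(n,l,np.round(r["at"],1),round(r["confidence"],2),np.round(onz(q,r["at"],{"well_mouth":.044,"holder":0,"cap_grip":zt-.011}[l]),4))
a=rect(p,o["position"][:2],zt,.05);b=rect(p,(.540,-.022),.044,.06)
cv2.imwrite("pics/r4.png",np.hstack([a,b,cv2.resize(s["frame"][180:280,300:400,::-1],(200,300))])); save(p,"w4.png")
E
```

```text
{'clock': np.float64(6.25), 'joint_pos': array([-0.451 ,  0.1918,  0.4552,  1.7999, -0.0929,  1.1681,  1.0867]), 'position': array([ 0.5384, -0.0202,  0.1665]), 'ee_rot': array([0.2558, 0.9667, 0.0011, 0.001 ]), 'ft_force': array([ 0.4936,  0.2332, -3.3317]), 'grip_width': np.float64(0.4492)}
jaw dir 60.36034089271877 tool z [ 0.00253394  0.00159386 -0.99999552]
tcp axis at cap top [321.80752941 285.67204364]
t well_mouth [362.6 192.3] 0.77 [ 0.5382 -0.0196  0.044 ]
s well_mouth [365. 239.] 0.77 [ 0.5393 -0.0203  0.044 ]
t holder [417.6 236.2] 0.59 [ 0.3926 -0.2144  0.    ]
t holder [365.6 195.2] 0.5 [ 0.5332 -0.0336  0.    ]
s holder [365.  251.8] 0.96 [ 0.5426 -0.0201  0.    ]
w cap_grip [321.1 267.4] 0.77 [ 0.5359 -0.0191  0.181 ]
t cap_grip [313.1 231.8] 0.64 [0.3993 0.1412 0.181 ]
t cap_grip [226.9 175.5] 0.52 [0.569  0.4108 0.181 ]
s cap_grip [289.4 229.6] 0.82 [ 0.3251 -0.0335  0.181 ]
s cap_grip [281.9 160.1] 0.61 [0.4462 0.2143 0.181 ]
```

View pics/r4.png

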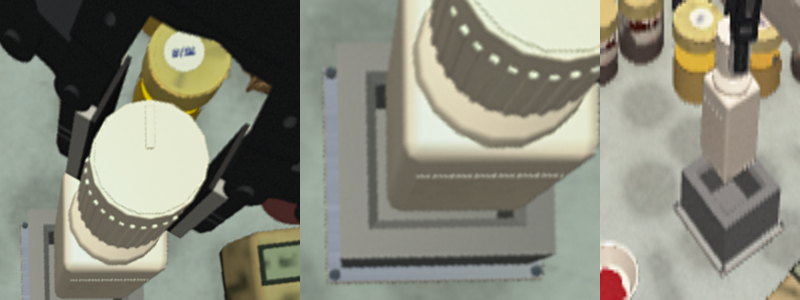

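The bottle is about 1–2° clockwise of the holder, and its underside is about 3 mm short in x. The holder is at (0.5395, -0.021) from all three cameras. I'll correct this and enter the well.

Request:
{"name": "jog_arm", "arguments": {"translation": [[3,-1,0],[3,-1,-10],[3,-1,-20],[3,-1,-28],[3,-1,-33],[3,-1,-33]], "turn": [1,1,1,1,1,1]}}

```text
clock: 7.35
position: [0.541, -0.0215, 0.1327]
ee_rot: [0.247, 0.969, 0.001, 0.001]
ft_force: [-0.0, 0.3, -4.2]
grip_width: 0.447
```

Request:
{"name": "jog_arm", "arguments": {"translation": [[0,0,-6],[0,0,-12],[0,0,-18],[0,0,-22],[0,0,-22],[0,0,-22]], "turn": [0,0,0,0,0,0]}}

```text
clock: 7.85
position: [0.5412, -0.0216, 0.1108]
ee_rot: [0.247, 0.969, 0.001, 0.001]
ft_force: [-0.0, -0.1, -3.4]
grip_width: 0.451
```

Request:
{"name": "jog_arm", "arguments": {"translation": [[0,0,-1],[0,0,-2],[0,0,-3],[0,0,-3],[0,0,-3],[0,0,-3]], "turn": [0,0,0,0,0,0]}}

```text
clock: 8.35
position: [0.5419, -0.0215, 0.1089]
ee_rot: [0.247, 0.969, 0.001, 0.002]
ft_force: [-1.3, 0.9, 6.8]
grip_width: 0.449
```

```bash
python3 - <<'E'
from h import *
o=manip.get_obs()
p=manip.camera("wrist");s=manip.camera("scene")
b=rect(p,(.540,-.021),.09,.06)
cv2.imwrite("pics/r5.png",np.hstack([b,cv2.resize(s["frame"][180:280,310:410,::-1],(300,300))]))
E
```

```text
(no output)
```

View pics/r5.png

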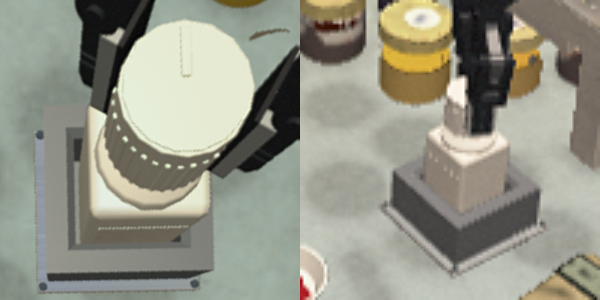

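The bottle stands in the well with the cap locked on, and first contact is registered. Now I press.

Request:
{"name": "jog_arm", "arguments": {"translation": [[0,0,0],[0,0,-2],[0,0,-4],[0,0,-6],[0,0,-7],[0,0,-7],[0,0,-7]], "turn": [0,0,0,0,0,0,0]}}

```text
clock: 9.03
position: [0.5428, -0.0215, 0.1035]
ee_rot: [0.247, 0.969, 0.002, 0.003]
ft_force: [-2.3, 0.2, 10.7]
grip_width: 0.451
```

Request:
{"name": "jog_arm", "arguments": {"translation": [[-1,0,-2],[-1,0,-2],[-1,0,-2],[-1,0,-2],[-1,0,-2],[-1,0,-2],[-1,0,-2],[-1,0,-2]], "turn": [5,10,15,20,25,30,35,40]}}

```text
clock: 9.7
position: [0.5429, -0.0203, 0.1034]
ee_rot: [-0.101, 0.995, 0.003, 0.003]
ft_force: [-3.4, 3.6, 14.3]
grip_width: 0.451
```

Request:
{"name": "jog_arm", "arguments": {"translation": [[-1,-1,-1.5],[-1,-1,-1.5],[-1,-1,-1.5],[-1,-1,-1.5],[-1,-1,-1.5],[-1,-1,-1.5],[-1,-1,-1.5],[-1,-1,-1.5],[-1,-1,-1.5],[-1,-1,-1.5]], "turn": [5,10,15,20,25,30,35,40,44,44]}}

```text
clock: 10.53
position: [0.5429, -0.0199, 0.104]
ee_rot: [-0.469, 0.883, 0.005, 0.003]
ft_force: [-5.4, 4.0, 17.6]
grip_width: 0.451
```

```bash
python3 - <<'E'
from h import *
o=manip.get_obs();print(o["clock"],o["torque"],o["joint_pos"])
p=manip.camera("wrist");s=manip.camera("scene")
b=rect(p,(.540,-.021),.09,.06)
cv2.imwrite("pics/r6.png",np.hstack([b,cv2.resize(s["frame"][180:280,310:410,::-1],(300,300))]))
E
```

```text
10.5333 [ 0.9166038   1.20166771 -0.01507608] [-0.23998571  0.26223139  0.22858444  1.84135725 -0.0809957   1.04446691
  2.56888742]
```

View pics/r6.png

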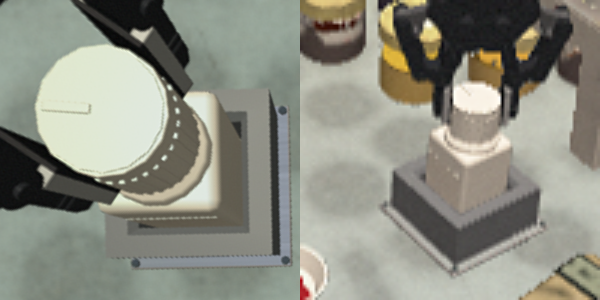

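The ridge has turned about 85° (from vertical to horizontal in the view, cap at (105, 108)), and the bottle is still seated. Joint 7 is near its limit, so I back off a little and lift.

Request:
{"name": "jog_arm", "arguments": {"translation": [[-1,0,3],[-1,0,8],[-1,0,14],[-1,0,20],[-1,0,26],[-1,0,26]], "turn": [-1,-3,-4,-4,-4,-4]}}

```text
clock: 11.13
position: [0.5427, -0.0202, 0.1314]
ee_rot: [-0.436, 0.9, 0.004, 0.004]
ft_force: [-0.5, -0.0, 0.1]
grip_width: 0.449
```

Request:
{"name": "jog_arm", "arguments": {"translation": [[0,0,10],[0,0,20],[0,0,30],[0,0,40],[0,0,50],[0,0,60],[0,0,60],[0,0,60],[0,0,60],[0,0,60],[0,0,60]], "turn": [0,-1,-2,-3,-4,-4,-4,-4,-4,-4,-4]}}

```text
clock: 12.05
position: [0.5424, -0.0202, 0.1908]
ee_rot: [-0.405, 0.914, 0.004, 0.004]
ft_force: [0.2, 0.5, -0.7]
grip_width: 0.451
```

```bash
python3 - <<'E'
from h import *
o=manip.get_obs();print({k:np.round(o[k],4) for k in("clock","joint_pos","joint_velocities","position","ft_force","grip_width")})
p=manip.camera("wrist");s=manip.camera("scene")
for l,z in(("bottle_mouth",.125),("bottle",.01),("cap",.18)):
  for n,q in(("w",p),("s",s)):
    for r in manip.pinpoint(q,l)[:2]: print(n,l,np.round(r["at"],1),round(r["confidence"],2),np.round(onz(q,r["at"],z),4))
cv2.imwrite("pics/r7.png",np.hstack([cv2.resize(p["frame"][:,:,::-1],(480,300)),cv2.resize(s["frame"][150:280,300:430,::-1],(300,300))]))
E
```

```text
{'clock': np.float64(12.05), 'joint_pos': array([-0.2671,  0.1727,  0.2536,  1.7523, -0.0571,  1.2187,  2.4063]), 'joint_velocities': array([ 0.0019, -0.0016, -0.0003, -0.0017,  0.0003,  0.0017, -0.0002]), 'position': array([ 0.5424, -0.0202,  0.1908]), 'ft_force': array([ 0.1594,  0.4915, -0.7029]), 'grip_width': np.float64(0.4515)}
w bottle_mouth [320.1 212.9] 0.75 [ 0.5421 -0.0205  0.125 ]
s bottle_mouth [366.7 212.4] 0.71 [ 0.5395 -0.0189  0.125 ]
s bottle_mouth [363.9 239.9] 0.36 [ 0.4743 -0.0925  0.125 ]
w bottle [320.9 172.3] 0.67 [ 0.5397 -0.0207  0.01  ]
s bottle [366.1 251.6] 0.93 [ 0.5382 -0.0293  0.01  ]
w cap [492.7 202.2] 0.61 [0.4556 0.0206 0.18  ]
w cap [317.6 248.8] 0.57 [ 0.5432 -0.0219  0.18  ]
s cap [366.9 192.2] 0.8 [ 0.5396 -0.0142  0.18  ]
s cap [290.1 236. ] 0.77 [ 0.3169 -0.0505  0.18  ]
```

View pics/r7.png

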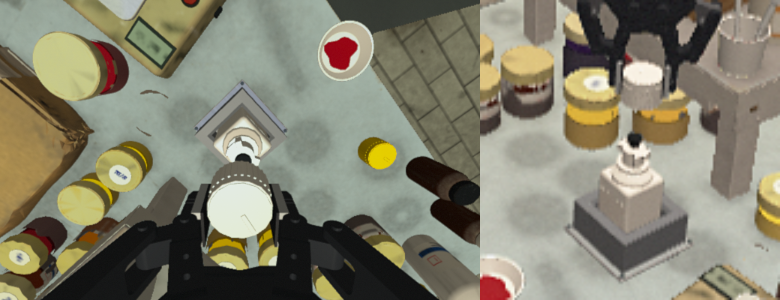

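The cap is clear in the gripper and the open bottle is still seated and upright, so I hand in.

```bash
python3 -c "
from workcell import manip
print(manip.hand_in())"
```

```text
the job is handed in; nothing more can be done
None
```

I set the bottle upright in the well with its cap locked on. I then pressed the cap to its stop (10.7–17.6 N at the wrist), turned it about 84° anticlockwise while held down, and lifted it straight off. The job was handed in at about 12 s on the robot's clock, with no verdict reported.

**Last checks:**
- **Cap:** still in the gripper, which reads 0.45 open. By geometry its rim is about 6 cm above the mouth, and the joints were still. Wrist force was about 0.9 N, so nothing was touching.
- **Bottle:** the last picture shows it seated and upright in the holder with the neck open. The wrist camera puts the mouth within about 1 mm of the tool axis.
- **Disagreement:** the scene camera put the bottle's base about 9 mm off in y (-0.029 m). The wrist camera gave -0.021 m, which matches the well, and I trusted that one.
- **Bystanders:** I saw no sign that the jars, dish or other bottles had been touched, but I did not measure their positions again at the end.

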